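# Transfer board modules to the test rack in reverse order

## Task

Move the four circuit-board modules from the grey parts rack with the black nests into the empty aluminium test rack beside it, in reverse order: the module now nearest to the robot goes into the bay farthest from the robot, the next one into the next bay, and so on, until the farthest module is in the nearest bay. Put each one down flat on the floor of its own bay with the board's long side across the row as before; do not drop them, and let go of them all.

Things in the scene. Friction and masses are not known exactly. Their poses are not given: they have to be found in the camera images.
- transformer_module: Loose green circuit board 46 (x) x 64 (y) x 4 mm, parts under 7 mm high near its edges, one big component in its middle. Origin: centre of the underside, z up. Starts in a nest, x roughly along the row. Component: dark steel transformer; flat faces 34 mm apart in y, 22 mm wide in x (copper winding 38 mm in x), top 38 mm above the origin. About 170 g.
- heatsink_module: Loose green circuit board 46 (x) x 64 (y) x 4 mm, parts under 7 mm high near its edges, one big component in its middle. Origin: centre of the underside, z up. Starts in a nest, x roughly along the row. Component: aluminium heatsink of six upright fins, 36 mm in x, 28 mm in y (over the fin ends), top 34 mm above the origin. About 100 g.
- capacitor_module: Loose green circuit board 46 (x) x 64 (y) x 4 mm, parts under 7 mm high near its edges, one big component in its middle. Origin: centre of the underside, z up. Starts in a nest, x roughly along the row. Component: upright round black capacitor, bright top, 28 mm diameter, top 44 mm above the origin. About 80 g.
- relay_module: Loose green circuit board 46 (x) x 64 (y) x 4 mm, parts under 7 mm high near its edges, one big component in its middle. Origin: centre of the underside, z up. Starts in a nest, x roughly along the row. Component: narrow white box-shaped relay, 18 mm in x, 38 mm in y, top 32 mm above the origin. About 70 g.
- nest_a: Fixed black nest in the parts rack where the transformer module starts (all four look alike; it marks that starting place). 69 x 94 mm outside; floor 63 x 84 mm, 3 mm above its origin (13 mm above the bench); rim 11 mm above its origin. Origin: centre of its underside; x along the row.
- nest_b: Fixed black nest in the parts rack where the heatsink module starts (all four look alike; it marks that starting place). 69 x 94 mm outside; floor 63 x 84 mm, 3 mm above its origin (13 mm above the bench); rim 11 mm above its origin. Origin: centre of its underside; x along the row.
- nest_c: Fixed black nest in the parts rack where the capacitor module starts (all four look alike; it marks that starting place). 69 x 94 mm outside; floor 63 x 84 mm, 3 mm above its origin (13 mm above the bench); rim 11 mm above its origin. Origin: centre of its underside; x along the row.
- nest_d: Fixed black nest in the parts rack where the relay module starts (all four look alike; it marks that starting place). 69 x 94 mm outside; floor 63 x 84 mm, 3 mm above its origin (13 mm above the bench); rim 11 mm above its origin. Origin: centre of its underside; x along the row.
- parts_rack: Fixed grey rack, 296 x 100 mm, full at the start: four black nests in a row along its x, at x = -105, -35, 35, 105 mm. Origin: centre of its underside, on the bench. Its x points away from the robot (within 0.25 rad of world x): -105 is the nearest place. Stands left or right of the test rack.
- test_rack: Fixed aluminium rack, 286 x 96 mm, empty: four bays along its x, centres at x = -105 (nearest the robot; x within 0.25 rad of world x), -35, 35, 105 mm, y = 0. Bay floors 64 (x) x 84 (y) mm, 12 mm above the origin; bay walls rise 8 mm above the floor. Origin: centre of the underside, on the bench. Modules may lie either way round, long side across the row.
There are look-alikes about, which are no part of the job. Leave any red or yellow look-alike of the heatsink_module alone.

How it is judged:
By the outcome, as a careful person would: the job done as asked, in the order asked, and still so for the second after the job is handed in, with the robot touching nothing.
It also fails if it takes over 122 s, if anything falls off the work surface, if the arm or the gripper's body presses on something with over 40 N, if the wrist force passes 120 N, or if a joint passes its speed limit or range.

## Robot

A 6-joint arm with a two-finger parallel gripper is mounted at the origin on the work surface. World frame = base frame: x ahead of the robot, y to its left, z up, the work surface at z = 0. Lengths are in m, angles in rad, forces in N, time in s.
With the tool pointing down it reaches from about 0.3 to 0.825 m from the base axis. Payload 5.4 kg.
Tool frame: the origin (TCP) lies at the very end of the fingers, on their centre line; the grasp point (between the pads) lies env.grip_point_offset behind it (env.grip_point_offset is the distance from the TCP to the grasp point, in m); z points along the fingers, y is the line along which they close (so a half turn about z gives the same grasp; the last joint's range is limited). The gripper opens to 92 mm and grips with 3 to 60 N. Pads are 20 mm wide; open, the fingers measure 128 mm over their backs; the gripper's body (75 mm by 189 mm) begins 69 mm behind the grasp point.
Start: joints at [1.054, 0.158, 1.597, -0, 1.386, -0.21], TCP at [0.174, 0.548, 0.215] pointing down, gripper open.
Joint ranges: [-2.91, 2.91], [-0.94, 2.29], [0.18, 2.7], [-1.29, 4.43], [0.17, 2.64], [-3, 3]. Speed limits (rad/s): [2.57, 2.57, 3.14, 3.14, 3.14, 3.14].

## Interface

Orientations are given as a unit quaternion [w, x, y, z].
In Python, from workcell import telemetry, vision, env, silhouettes gives the robot as it stands.
- The arm moves only by the tool arm_command, never from a script. Its argument "motion" is one flat list of numbers, 5 for each row, row after row: the closure, from -1 (fully open) to 1 (shut), then the shift along the tool's x, y, z scaled (see below), then the turn about the tool's z scaled (see below). In form: [gripper, x, y, z, spin, gripper, x, y, z, spin, ...]. A call has 1 to 5 rows; each row shifts and turns the commanded pose from where the row before left it, along the tool's axes as they then stand; what a row does not reach is not made up. The controller multiplies each number of a shift by 25 mm and each number of a turn by 5 degrees. A row lasts 1/12 s, in which the tool goes at most 41.7 mm and 7.16 degrees, less where a joint would pass 70% of its speed; a pose out of reach is approached as far as the arm can. A call with a number of a shift or a turn outside -1 to 1 is refused whole. A call with a gripper value outside its range is refused whole. The fingers move at their own pace and stop on an object; "grip_force" is the grip in N (left out, the last holds). Time passes only in rows, so rows that do not move let the fingers close. It gives the time, the measured TCP pose, the force, the opening and the grip force at its end, in the units of the state.
- telemetry.state(): the state, without advancing time (a new reading comes with each control period).
- vision.camera(name): name is "side" or "top"; returns a dict with "frame" (400x640x3 uint8, red, green, blue), "mtx" (3x3 intrinsics, pixels), "D" ([k1, k2, p1, p2, k3] as OpenCV has them; the pictures are not rectified), "T" (4x4, takes a point from camera to world coordinates). Camera axes: x right, y down, z forward; pixel columns grow to the right and rows downward; lengths in m; the calibration is good to about 2 mm. A picture is of the moment at which its call begins. There is no depth.
- env.job_done(): hands the job in; it is judged then, once.
Trained networks look in the newest picture that a camera, given by its name, has taken for a name from the list of things; names that differ only in an ending like _2 or _b are one class to them, and where a whole thing is asked for, a point or a joint stands for the part that bears it (a point fixed in the world has none). Each returns a list of dicts, best first, with "score" (0 to 1); they miss things now and then, are a little off and sometimes report something else, mostly with a low value. They report only what shows in the picture. A call takes as long as a camera call. They do not tell look-alikes from the thing itself.
- silhouettes(camera, query): "mask" (400x640 bool, what is visible of it) and "bbox" ([centre column, centre row, width, height] in pixels, round what is visible of it).
The state is a dict: "time_s": time; "q": joint angles; "qd": joint speeds; "effort": joint torques, N m; "position": TCP position; "tool_rot": TCP orientation; "wrist_force": force on the tool from outside, world axes, zero at the start; "ft_torque": the same for the moment, N m; "width": finger opening in m; "finger_force": force on a finger pad.
Only numpy, scipy, OpenCV 4.12 (cv2) and the standard library are available. Lean on these libraries where they do the work, as an engineer would, in place of code of your own. Each camera call takes 0.05 s, during which the arm holds its last target. There are 200 camera calls.

## Working session

There is one attempt and no reset: what is moved stays moved. The work goes in short steps, Python scripts to look and compute and a tool call to move; the robot and the scene stay as the last step left them, time stands still between calls to the robot, and variables do not carry over. Pictures are saved under pics/ and viewed, at most 14 in all, crops included, and the job is handed in when it is done.

Besides the shell and the picture viewer there is one more tool, called as name(argument=value, ...), one argument or row to a line, values as JSON. arm_command: Moves the arm, as the interface text tells. Its arguments: {"type":"object","properties":{"motion":{"type":"array","items":{"type":"number"}},"grip_force":{"type":"number"}},"required":["motion"]}

```bash
mkdir -p pics; ls
python3 - <<'E'
from workcell import telemetry, vision, env
import cv2
for n in("top","side"):
    c=vision.camera(n); cv2.imwrite(f"pics/{n}0.png",c["frame"][:,:,::-1]); print(n,c["mtx"].round(1).tolist(),c["D"],c["T"].round(3).tolist())
s=telemetry.state(); print({k:s[k] for k in("time_s","position","tool_rot","width")},env.grip_point_offset)
E
```

```text
pics
top [[423.5, 0.0, 319.8], [0.0, 423.5, 192.9], [0.0, 0.0, 1.0]] [-0.10736687  0.          0.          0.          0.        ] [[0.021, -0.984, 0.175, 0.311], [-1.0, -0.02, 0.008, -0.083], [-0.004, -0.175, -0.985, 1.129], [0.0, 0.0, 0.0, 1.0]]
side [[437.7, 0.0, 314.4], [0.0, 437.7, 193.2], [0.0, 0.0, 1.0]] [-0.09882599  0.          0.          0.          0.        ] [[0.996, -0.048, 0.078, 0.407], [-0.09, -0.647, 0.757, -0.749], [0.014, -0.761, -0.648, 0.641], [0.0, 0.0, 0.0, 1.0]]
{'time_s': 0.1, 'position': array([0.17339586, 0.54764458, 0.21370128]), 'tool_rot': array([-3.03750742e-04,  1.52816643e-01,  9.88254194e-01, -7.93707207e-04]), 'width': 0.09214693825764099} 0.0187
```

View pics/top0.png

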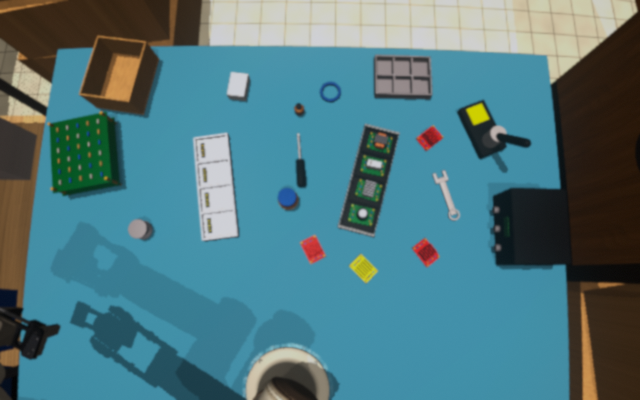

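View pics/side0.png

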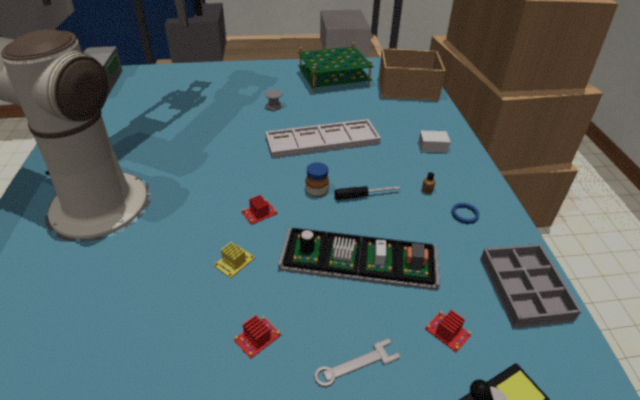

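The top view shows the parts rack running from (360,225) near to (380,138) far, and the empty white test rack at (215,187) to its left. From near to far the modules are capacitor, heatsink, relay and transformer. The red and yellow boards lie apart at (313,249), (363,268), (426,252) and (429,138). A jar at (288,197) stands between the racks.

```bash
cat > h.py <<'E'
import numpy as np, cv2
from scipy.optimize import minimize
from workcell import telemetry, vision, env, silhouettes
def box(dx,dy,z0,z1): return np.array([[a*dx/2,b*dy/2,z] for a in(-1,1) for b in(-1,1) for z in(z0,z1)])
def cyl(d,z0,z1): return np.array([[d/2*np.cos(t),d/2*np.sin(t),z] for t in np.arange(0,6.28,.2) for z in(z0,z1)])
B=box(.046,.064,0,.004)
M={"capacitor_module":[B,cyl(.028,.004,.044)],"heatsink_module":[B,box(.036,.028,.004,.034)],
"relay_module":[B,box(.018,.038,.004,.032)],"transformer_module":[B,box(.022,.034,.004,.038),box(.038,.03,.008,.03)],
"test_rack":[box(.286,.096,0,.02)],"parts_rack":[box(.296,.1,0,.01)]}
def proj(c,P):
    T=np.linalg.inv(c["T"]); r,_=cv2.Rodrigues(T[:3,:3])
    return cv2.projectPoints(np.asarray(P,float),r,T[:3,3],c["mtx"],c["D"])[0][:,0]
def ray(c,uv,z):
    p=cv2.undistortPoints(np.array([[uv]],float),c["mtx"],c["D"])[0,0]
    d=c["T"][:3,:3]@[*p,1]; o=c["T"][:3,3]; return o+d*(z-o[2])/d[2]
S=4
def render(c,parts,v):
    x,y,z,w=v; R=np.array([[np.cos(w),-np.sin(w),0],[np.sin(w),np.cos(w),0],[0,0,1]])
    im=np.zeros((400*S,640*S),np.uint8)
    for P in parts:
        p=(proj(c,P@R.T+[x,y,z])+.5)*S-.5
        cv2.fillConvexPoly(im,cv2.convexHull((p*16).round().astype(np.int32)),1,shift=4)
    return im
def fit(cams,masks,name,v0):
    up=[cv2.resize(m.astype(np.float32),None,fx=S,fy=S,interpolation=cv2.INTER_LINEAR)>.5 for m in masks]
    def cost(v):
        s=0
        for c,m in zip(cams,up):
            r=render(c,M[name],v)>0; s+=1-(r&m).sum()/max(1,(r|m).sum())
        return s
    v0=np.array(v0,float); sim=np.vstack([v0]+[v0+e for e in np.diag([.01,.01,.01,.08])])
    r=minimize(cost,v0,method="Nelder-Mead",options=dict(initial_simplex=sim,xatol=2e-4,fatol=1e-4,maxiter=150))
    return r.x,r.fun
def look(names): 
    cams={n:vision.camera(n) for n in("top","side")}
    return cams,{q:{n:silhouettes(n,q) for n in cams} for q in names}
E
python3 - <<'E'
from h import *
names=list(M); cams,D=look(names)
for q in names:
    for n in cams: print(q,n,[(round(d["score"],2),[round(float(b)) for b in d["bbox"]],int(d["mask"].sum())) for d in D[q][n][:5]])
import pickle; pickle.dump((cams,D),open("d0.pkl","wb"))
for q,w in zip(names,[-.2]*4+[.05,-.2]):
    t,s=D[q]["top"],D[q]["side"]
    if not t or not s: continue
    uv=t[0]["bbox"][:2]; v0=[*ray(cams["top"],uv,.02)[:2],.012 if "mod" in q else 0,w]
    print(q,*[x.round(4).tolist() if hasattr(x,'round') else x for x in fit(cams.values(),[t[0]["mask"],s[0]["mask"]],q,v0)])
print(telemetry.state()["time_s"])
E
```

```text
capacitor_module top [(0.78, [361, 216, 25, 17], 391), (0.17, [366, 189, 37, 36], 383)]
capacitor_module side [(0.29, [380, 256, 26, 33], 738)]
heatsink_module top [(0.96, [369, 192, 23, 20], 399), (0.93, [430, 138, 26, 26], 403), (0.79, [361, 268, 28, 28], 447), (0.76, [424, 253, 28, 28], 343), (0.73, [314, 248, 23, 26], 411)]
heatsink_module side [(0.92, [235, 260, 41, 32], 759), (0.87, [260, 210, 37, 27], 570), (0.86, [449, 333, 48, 43], 1159), (0.83, [343, 254, 29, 32], 642), (0.76, [258, 336, 46, 41], 1149)]
relay_module top [(0.67, [373, 166, 22, 20], 354)]
relay_module side [(0.6, [380, 255, 26, 32], 723), (0.36, [304, 248, 46, 40], 716)]
transformer_module top [(0.74, [379, 144, 24, 20], 377)]
transformer_module side [(0.79, [414, 261, 28, 32], 776), (0.37, [341, 255, 43, 47], 768)]
test_rack top [(0.59, [216, 188, 46, 105], 3839)]
test_rack side [(0.97, [325, 139, 112, 40], 2961), (0.43, [412, 263, 29, 33], 808)]
parts_rack top [(0.73, [368, 182, 61, 111], 263)]
parts_rack side [(0.73, [379, 259, 38, 45], 739), (0.62, [359, 258, 158, 62], 1003), (0.61, [305, 250, 27, 37], 720)]
capacitor_module [0.453, -0.1831, 0.0131, -0.2198] 1.0969
heatsink_module [0.5196, -0.2026, 0.0124, -0.2187] 1.0872
relay_module [0.5872, -0.2137, 0.0135, -0.2134] 0.2063
transformer_module [0.6511, -0.2331, 0.0145, -0.2398] 0.1756
test_rack [0.5238, 0.2107, 0.0001, 0.1533] 0.052
parts_rack [0.5508, -0.2039, 0.011, -0.2447] 1.8278
0.8
```

Run:
```python
from h import *
import pickle; cams,D=pickle.load(open("d0.pkl","rb"))
g=lambda q,n,i:D[q][n][i]["mask"]
V={}
for q,a,b,v0 in [("capacitor_module",0,g("relay_module","side",1),[.453,-.183,.013,-.22]),("heatsink_module",0,g("heatsink_module","side",3),[.52,-.2,.013,-.22]),
 ("relay_module",0,g("relay_module","side",0),[.587,-.214,.013,-.22]),("transformer_module",0,g("transformer_module","side",0),[.651,-.233,.013,-.23]),("test_rack",0,g("test_rack","side",0),[.524,.21,0,.12])]:
    v,f=fit(cams.values(),[g(q,"top",a),b],q,v0); V[q]=v; print(q,v.round(4).tolist(),round(f,3))
pickle.dump(V,open("V.pkl","wb"))
m=np.array([V[q][:2] for q in list(V)[:4]]); print(np.diff(m,axis=0), np.hypot(*np.diff(m,axis=0).T))
out=[]
for n,(x0,y0,w,h) in zip(cams,[(180,110,240,140),(250,110,240,180)]):
    im=cv2.resize(cams[n]["frame"][y0:y0+h,x0:x0+w,::-1],None,fx=3.3,fy=3.3 if n=="top" else 3.3*.8*0+3.3)
    if n=="side": im=im[:]
    for q in V:
        r=cv2.resize(render(cams[n],M[q],V[q]),(640*S,400*S))[y0*S:(y0+h)*S,x0*S:(x0+w)*S]
        r=cv2.resize(r,im.shape[1::-1]); cs,_=cv2.findContours(r,cv2.RETR_EXTERNAL,cv2.CHAIN_APPROX_NONE); cv2.drawContours(im,cs,-1,(255,0,255),1)
    cv2.imwrite(f"pics/ov_{n}.png",im); print(im.shape)
```

```text
capacitor_module [0.4485, -0.1811, 0.0398, -0.2539] 1.017
heatsink_module [0.5194, -0.2015, 0.0155, -0.2648] 0.232
relay_module [0.5867, -0.2138, 0.0137, -0.2152] 0.208
transformer_module [0.6511, -0.2333, 0.0148, -0.2431] 0.176
test_rack [0.5237, 0.2107, 0.0003, 0.1534] 0.052
[[ 0.07090044 -0.0204359 ]
 [ 0.06728858 -0.01227032]
 [ 0.0643377  -0.01947467]] [0.07378684 0.0683982  0.06722055]
(462, 792, 3)
(594, 792, 3)
```

View pics/ov_top.png

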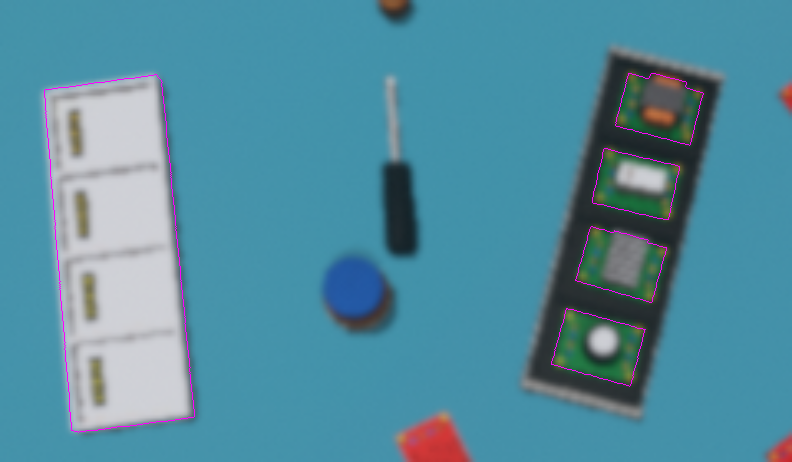

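View pics/ov_side.png

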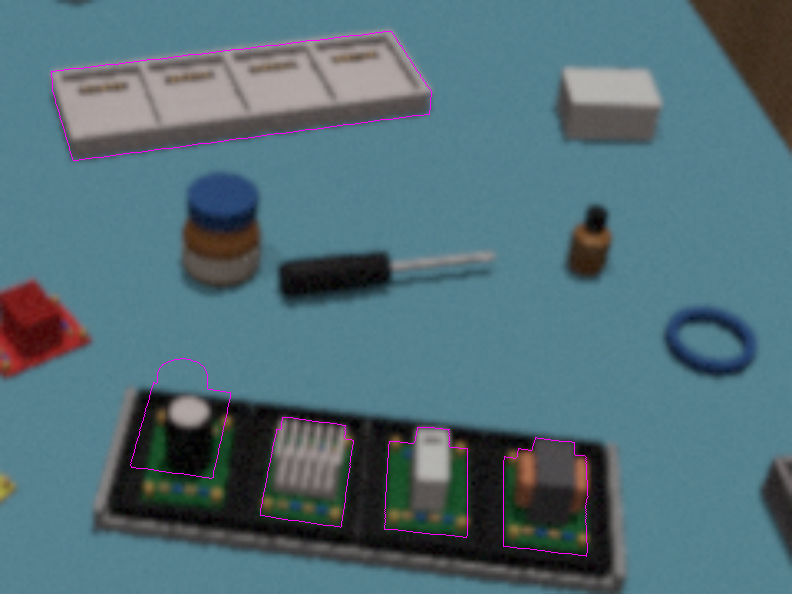

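The overlays fit: the test rack outline matches in both views, and so do three of the modules. Only the capacitor is wrong, because the side mask I used for it was bad; in the side view it sits at about (307,250). I'll refit it with the other mask.

Run:
```python
from h import *
import pickle; cams,D=pickle.load(open("d0.pkl","rb")); V=pickle.load(open("V.pkl","rb"))
v,f=fit(cams.values(),[D["capacitor_module"]["top"][0]["mask"],D["parts_rack"]["side"][2]["mask"]],"capacitor_module",[.453,-.183,.013,-.22])
V["capacitor_module"]=v; print(v.round(4),f)
# capacitor top centre seen in both crops -> triangulate
uv={"top":(602/3.3+180-.35,341/3.3+110-.35),"side":(190/3.3+250-.35,411/3.3+110-.35)}
P=[]
for n in cams: 
    c=cams[n]; T=np.linalg.inv(c["T"])[:3]; P.append((T,cv2.undistortPoints(np.array([[uv[n]]],float),c["mtx"],c["D"])[0,0]))
X=cv2.triangulatePoints(P[0][0],P[1][0],P[0][1],P[1][1]); print("cap top",(X[:3]/X[3]).ravel().round(4))
pickle.dump(V,open("V.pkl","wb"))
m=np.array([V[q][:2] for q in ["capacitor_module","heatsink_module","relay_module","transformer_module"]]); d=m[3]-m[0]; print(np.hypot(*np.diff(m,axis=0).T),np.arctan2(d[1],d[0]))
r=V["test_rack"]
for b in(-.105,-.035,.035,.105): print(b,(r[:2]+b*np.array([np.cos(r[3]),np.sin(r[3])])).round(4))
```

```text
[ 0.4523 -0.1832  0.0119 -0.1964] 0.1654076573875215
cap top [ 0.4521 -0.1829  0.0574]
[0.06959094 0.0683982  0.06722055] -0.24708525709949739
-0.105 [0.4199 0.1946]
-0.035 [0.4891 0.2053]
0.035 [0.5582 0.216 ]
0.105 [0.6274 0.2267]
```

arm_command(
  motion=[-1, 0, 0, 0, -0.82, -1, -0.68, -0.99, 0.16, 0, -1, -0.68, -0.99, 0.16, 0, -1, -0.68, -0.99, 0.16, 0, -1, -0.68, -0.99, 0.16, 0],
  grip_force=25,
)

```text
time_s: 1.22
position: [0.2169, 0.4348, 0.1984]
tool_rot: [0.0, 0.117, 0.993, -0.0]
wrist_force: [-0.1, -0.5, 0.5]
width: 0.0918
finger_force: 0.0
```

arm_command(
  motion=[-1, -0.68, -0.99, 0.16, 0, -1, -0.68, -0.99, 0.16, 0, -1, -0.68, -0.99, 0.16, 0, -1, -0.68, -0.99, 0.16, 0, -1, -0.68, -0.99, 0.16, 0],
)

```text
time_s: 1.63
position: [0.2708, 0.2946, 0.1786]
tool_rot: [0.0, 0.117, 0.993, 0.0]
wrist_force: [0.9, 1.2, -0.4]
width: 0.0923
finger_force: 0.0
```

arm_command(
  motion=[-1, -0.68, -0.99, 0.16, 0, -1, -0.68, -0.99, 0.16, 0, -1, -0.68, -0.99, 0.16, 0, -1, -0.68, -0.99, 0.16, 0, -1, -0.68, -0.99, 0.16, 0],
)

```text
time_s: 2.05
position: [0.3247, 0.1544, 0.1587]
tool_rot: [0.001, 0.117, 0.993, 0.0]
wrist_force: [0.6, -0.3, 0.2]
width: 0.0921
finger_force: 0.0
```

arm_command(
  motion=[-1, -0.68, -0.99, 0.16, 0, -1, -0.68, -0.99, 0.16, 0, -1, -0.68, -0.99, 0.16, 0, -1, -0.68, -0.99, 0.16, 0, -1, -0.68, -0.99, 0.16, 0],
)

```text
time_s: 2.47
position: [0.3786, 0.0139, 0.1387]
tool_rot: [0.001, 0.118, 0.993, -0.0]
wrist_force: [0.4, -0.3, 0.5]
width: 0.092
finger_force: 0.0
```

arm_command(
  motion=[-1, -0.68, -0.99, 0.16, 0, -1, -0.68, -0.99, 0.16, 0, -1, -0.68, -0.99, 0.16, 0, -1, -0.68, -0.99, 0.16, 0, -1, -0.68, -0.99, 0.16, 0],
)

```text
time_s: 2.88
position: [0.4324, -0.1263, 0.1185]
tool_rot: [0.0, 0.118, 0.993, -0.0]
wrist_force: [1.7, -0.2, -0.1]
width: 0.0915
finger_force: 0.0
```

```bash
cat >> h.py <<'E'
def go(x,y,z,w):
    """what is left to (x,y,z,yaw w), in move units, x y z spin"""
    s=telemetry.state(); a=s["tool_rot"]; p=s["position"]
    tw=np.arctan2(2*(a[1]*a[2]),a[2]**2-a[1]**2)-np.pi/2; tw=(tw+np.pi/2)%np.pi-np.pi/2
    d=np.array([x,y,z])-p; sp=-np.degrees((w-tw+np.pi/2)%np.pi-np.pi/2)/5
    # shifts for the axes after the spin (ww) and before it (tw)
    from scipy.spatial.transform import Rotation as Ro
    R=Ro.from_quat(a,scalar_first=True).as_matrix()
    Rn=R@Ro.from_euler("z",np.radians(sp*5)).as_matrix()
    print("t",round(s["time_s"],2),"p",p.round(4),"yaw",round(tw,3),"w",round(s["width"],4),"F",np.round(s["wrist_force"],1),"q6",round(s["q"][5],2))
    print(" units now-axes",(R.T@d/.025).round(2),"after-spin axes",(Rn.T@d/.025).round(2),"spin",round(sp,2))
E
python3 -c "
from h import *
go(.4523,-.1831,.0225,-.225)"
```

```text
t 2.88 p [ 0.4324 -0.1263  0.1185] yaw -1.335 w 0.0915 F [ 1.7 -0.2 -0.1] q6 -1.89
 units now-axes [-1.3  -2.02  3.84] after-spin axes [ 1.23 -2.07  3.84] spin -12.72
```

arm_command(
  motion=[-1, -0.65, -1, 0.6, -0.1, -1, -0.65, -1, 0.6, 0, -1, 0, 0, 0.4, 0, -1, 0, 0, 0.1, 0, -1, 0, 0, 0, 0],
)

```text
time_s: 3.3
position: [0.4511, -0.1796, 0.0751]
tool_rot: [-0.001, 0.113, 0.994, 0.001]
wrist_force: [0.1, -0.2, 0.7]
width: 0.0921
finger_force: 0.0
```

```bash
sed -i 's/tw=np.arctan2.*$/tw=np.arctan2(-2*a[1]*a[2],a[2]**2-a[1]**2)/' h.py
python3 - <<'E'
from h import *
go(.4523,-.1831,.0225,-.225)
c=vision.camera("side"); cv2.imwrite("pics/s1.png",cv2.resize(c["frame"][150:320,220:470,::-1],None,fx=3,fy=3))
E
```

```text
t 3.3 p [ 0.4511 -0.1796  0.0751] yaw -0.227 w 0.0921 F [ 0.1 -0.2  0.7] q6 -1.97
 units now-axes [-0.08 -0.13  2.1 ] after-spin axes [-0.08 -0.13  2.1 ] spin -0.02
```

View pics/s1.png

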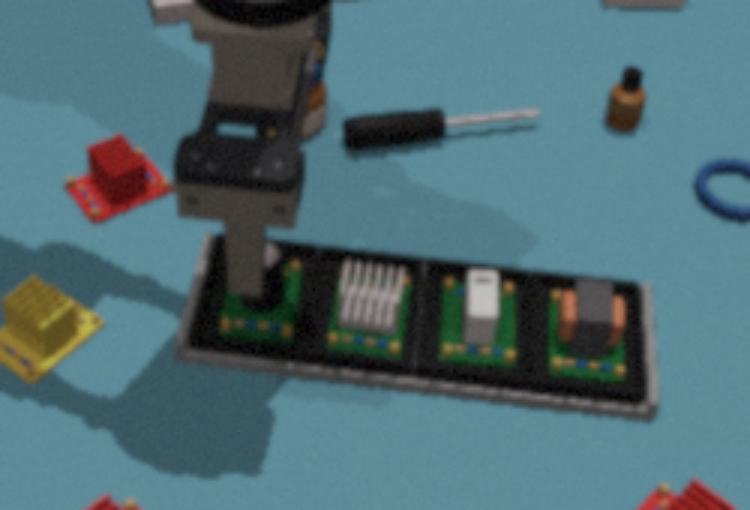

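The open fingers straddle the capacitor at (255,280) in the crop, and the other modules are untouched. I'll go down and grip.

arm_command(
  motion=[-1, -0.08, -0.13, 0.7, 0, -1, 0, 0, 0.7, 0, -1, 0, 0, 0.5, 0, -1, 0, 0, 0.2, 0, -1, 0, 0, 0, 0],
)

```text
time_s: 3.77
position: [0.4528, -0.1831, 0.0233]
tool_rot: [-0.001, 0.112, 0.994, 0.0]
wrist_force: [0.1, -0.1, -0.4]
width: 0.0918
finger_force: 0.0
```

arm_command(
  motion=[1, 0, 0, 0, 0, 1, 0, 0, 0, 0, 1, 0, 0, 0, 0, 1, 0, 0, 0, 0, 1, 0, 0, 0, 0],
)

```text
time_s: 4.18
position: [0.4537, -0.1846, 0.0242]
tool_rot: [0.0, 0.113, 0.994, -0.0]
wrist_force: [-0.5, 1.0, -0.0]
width: 0.0604
finger_force: 0.0
```

arm_command(
  motion=[1, 0, 0, 0, 0, 1, 0, 0, 0, 0, 1, 0, 0, 0, 0, 1, 0, 0, 0, 0, 1, 0, 0, 0, 0],
)

```text
time_s: 4.6
position: [0.4534, -0.1843, 0.0236]
tool_rot: [-0.0, 0.113, 0.994, 0.0]
wrist_force: [-0.5, 0.1, 0.1]
width: 0.0276
finger_force: 25.1
```

```bash
python3 -c "
from h import *
go(.6274,.2267,.14,.153)"
```

```text
t 4.6 p [ 0.4534 -0.1843  0.0236] yaw -0.227 w 0.0276 F [-0.5  0.1  0.1] q6 -1.98
 units now-axes [-3.09 17.58 -4.66] after-spin axes [-9.39 15.19 -4.66] spin -4.35
```

arm_command(
  motion=[1, 0, 0, -0.66, 0, 1, 0, 0, -1, -1, 1, 0, 0, -1, -1, 1, 0, 0, -1, -1, 1, 0, 0, -1, -1.0],
)

```text
time_s: 5.02
position: [0.453, -0.1841, 0.141]
tool_rot: [-0.0, -0.063, 0.998, 0.0]
wrist_force: [-0.1, -0.2, 0.2]
width: 0.0277
finger_force: 25.0
```

arm_command(
  motion=[1, 0, 0, 0, -0.35, 1, -0.3, 0.5, 0, 0, 1, -0.59, 0.95, 0, 0, 1, -0.59, 0.95, 0, 0, 1, -0.59, 0.95, 0, 0],
)

```text
time_s: 5.43
position: [0.4919, -0.0927, 0.14]
tool_rot: [-0.0, -0.076, 0.997, 0.0]
wrist_force: [0.2, 0.4, -0.3]
width: 0.0277
finger_force: 25.0
```

arm_command(
  motion=[1, -0.59, 0.95, 0, 0, 1, -0.59, 0.95, 0, 0, 1, -0.59, 0.95, 0, 0, 1, -0.59, 0.95, 0, 0, 1, -0.59, 0.95, 0, 0],
)

```text
time_s: 5.85
position: [0.5467, 0.0364, 0.1398]
tool_rot: [-0.0, -0.077, 0.997, 0.0]
wrist_force: [0.1, 0.6, 0.0]
width: 0.0276
finger_force: 25.0
```

arm_command(
  motion=[1, -0.59, 0.95, 0, 0, 1, -0.59, 0.95, 0, 0, 1, -0.59, 0.95, 0, 0, 1, -0.59, 0.95, 0, 0, 1, -0.59, 0.95, 0, 0],
)

```text
time_s: 6.27
position: [0.6014, 0.1649, 0.1396]
tool_rot: [-0.0, -0.077, 0.997, -0.0]
wrist_force: [0.3, 0.1, -0.8]
width: 0.0277
finger_force: 25.0
```

arm_command(
  motion=[1, -0.59, 0.95, 0.5, 0, 1, -0.59, 0.95, 0.8, 0, 1, -0.3, 0.5, 0.8, 0, 1, 0, 0, 0.5, 0, 1, 0, 0, 0, 0],
)

```text
time_s: 6.68
position: [0.6257, 0.2282, 0.0706]
tool_rot: [-0.004, -0.077, 0.997, -0.001]
wrist_force: [-0.5, -0.5, -1.5]
width: 0.0277
finger_force: 25.0
```

Run:
```python
from h import *
go(.6274,.2267,.0228,.153)
c=vision.camera("side"); cv2.imwrite("pics/s2.png",cv2.resize(c["frame"][60:220,240:490,::-1],None,fx=3,fy=3))
```

```text
t 6.68 p [0.6257 0.2282 0.0706] yaw 0.154 w 0.0277 F [-0.5 -0.5 -1.5] q6 -1.56
 units now-axes [-0.07 -0.07  1.91] after-spin axes [-0.07 -0.07  1.91] spin 0.02
```

View pics/s2.png

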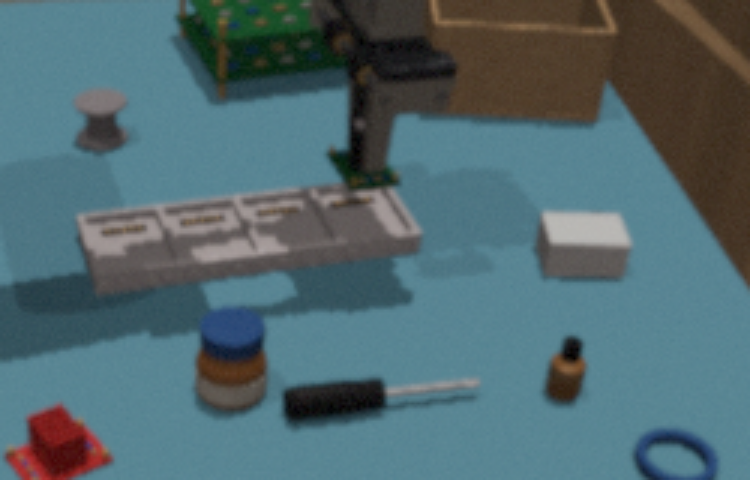

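The capacitor board is held level over the farthest bay, at about (362,170) in the crop. I'll lower it.

arm_command(
  motion=[1, -0.07, -0.07, 0.7, 0, 1, 0, 0, 0.6, 0, 1, 0, 0, 0.35, 0, 1, 0, 0, 0.14, 0, 1, 0, 0, 0, 0],
)

```text
time_s: 7.15
position: [0.6298, 0.2264, 0.0293]
tool_rot: [-0.001, -0.076, 0.997, -0.0]
wrist_force: [0.6, -0.1, -0.2]
width: 0.0273
finger_force: 25.0
```

arm_command(
  motion=[1, 0, 0, 0.06, 0, 1, 0, 0, 0, 0],
)

```text
time_s: 7.32
position: [0.6312, 0.227, 0.0296]
tool_rot: [0.001, -0.076, 0.997, 0.0]
wrist_force: [-0.1, -0.3, -0.8]
width: 0.0273
finger_force: 25.0
```

```bash
python3 -c "
from h import *
go(.6274,.2267,.0226,.153)"
```

```text
t 7.32 p [0.6312 0.227  0.0296] yaw 0.153 w 0.0273 F [-0.1 -0.3 -0.8] q6 -1.56
 units now-axes [0.15 0.01 0.28] after-spin axes [0.15 0.01 0.28] spin -0.0
```

arm_command(
  motion=[1, 0.15, 0, 0.12, 0, 1, 0, 0, 0.08, 0, 1, 0, 0, 0.04, 0, 1, 0, 0, 0, 0, 1, 0, 0, 0, 0],
)

```text
time_s: 7.73
position: [0.6271, 0.2265, 0.0229]
tool_rot: [0.0, -0.076, 0.997, 0.0]
wrist_force: [-0.8, -0.2, -0.7]
width: 0.0275
finger_force: 25.0
```

arm_command(
  motion=[1, 0, 0, 0.04, 0, 1, 0, 0, 0, 0, 1, 0, 0, 0, 0],
)

```text
time_s: 7.98
position: [0.6273, 0.2265, 0.0226]
tool_rot: [0.0, -0.076, 0.997, 0.0]
wrist_force: [-2.0, 0.0, 4.6]
width: 0.0279
finger_force: 25.0
```

Run:
```python
from h import *
go(.6274,.2267,.0226,.153)
c=vision.camera("side"); cv2.imwrite("pics/s3.png",cv2.resize(c["frame"][90:190,280:410,::-1],None,fx=6,fy=6)[:600,:780])
```

```text
t 7.98 p [0.6273 0.2265 0.0226] yaw 0.153 w 0.0279 F [-2.   0.   4.6] q6 -1.56
 units now-axes [-0.01  0.01 -0.  ] after-spin axes [-0.01  0.01 -0.  ] spin 0.0
```

View pics/s3.png

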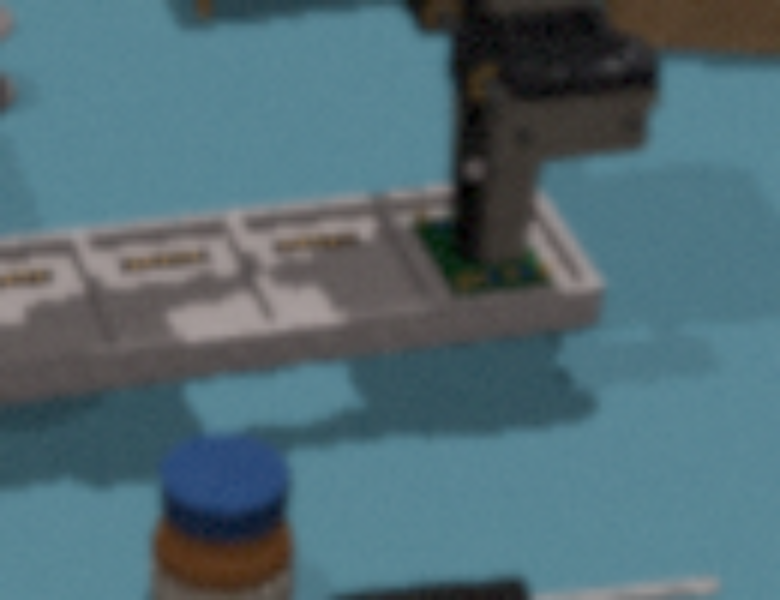

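The board sits inside the far bay, at about (490,255) in the crop, and the contact force is 4.6 N. I'll release it.

arm_command(
  motion=[-1, 0, 0, 0, 0, -1, 0, 0, 0, 0, -1, 0, 0, 0, 0, -1, 0, 0, 0, 0, -1, 0, 0, 0, 0],
)

```text
time_s: 8.45
position: [0.6269, 0.2264, 0.0215]
tool_rot: [-0.0, -0.076, 0.997, -0.0]
wrist_force: [0.9, 0.4, 0.8]
width: 0.0585
finger_force: 0.0
```

arm_command(
  motion=[-1, 0, 0, -0.5, 0, -1, 0, 0, -1, 0, -1, 0, 0, -1, 0, -1, 0, 0, -1, 0, -1, 0, 0, -0.5, 0],
)

```text
time_s: 8.87
position: [0.6291, 0.2269, 0.1267]
tool_rot: [0.003, -0.076, 0.997, 0.0]
wrist_force: [0.9, -0.2, 0.1]
width: 0.091
finger_force: 0.0
```

arm_command(
  motion=[-1, 0, 0, 0, 1, -1, 0, 0, 0, 1, -1, 0, 0, 0, 1, -1, 0, 0, 0, 1, -1, 0, 0, 0, 0.5],
)

```text
time_s: 9.28
position: [0.6269, 0.2264, 0.1219]
tool_rot: [-0.0, 0.121, 0.993, -0.0]
wrist_force: [-0.1, 0.7, -0.1]
width: 0.0918
finger_force: 0.0
```

Run:
```python
from h import *
go(.5194,-.2015,.0232,-.24)
```

```text
t 9.28 p [0.6269 0.2264 0.1219] yaw -0.244 w 0.0918 F [-0.1  0.7 -0.1] q6 -1.16
 units now-axes [  0.04 -17.65   3.95] after-spin axes [  0.11 -17.65   3.95] spin -0.04
```

arm_command(
  motion=[-1, 0, -0.65, 0, 0, -1, 0, -1, 0, 0, -1, 0, -1, 0, 0, -1, 0, -1, 0, 0, -1, 0, -1, 0, 0],
)

```text
time_s: 9.7
position: [0.5989, 0.1126, 0.1219]
tool_rot: [-0.0, 0.119, 0.993, -0.0]
wrist_force: [-0.0, 0.1, 0.0]
width: 0.092
finger_force: 0.0
```

arm_command(
  motion=[-1, 0, -1, 0, 0, -1, 0, -1, 0, 0, -1, 0, -1, 0, 0, -1, 0, -1, 0, 0, -1, 0, -1, 0, 0],
)

```text
time_s: 10.12
position: [0.5693, -0.009, 0.1221]
tool_rot: [0.0, 0.119, 0.993, -0.0]
wrist_force: [0.8, 0.3, 0.2]
width: 0.0919
finger_force: 0.0
```

arm_command(
  motion=[-1, 0, -1, 0, 0, -1, 0, -1, 0, 0, -1, 0, -1, 0, 0, -1, 0, -1, 0.1, 0, -1, 0, -1, 0.2, 0],
)

```text
time_s: 10.53
position: [0.5401, -0.1307, 0.1152]
tool_rot: [0.001, 0.12, 0.993, -0.0]
wrist_force: [-0.3, -0.1, 0.3]
width: 0.0916
finger_force: 0.0
```

arm_command(
  motion=[-1, 0, -1, 0.3, 0, -1, 0, -1, 0.3, 0, -1, 0, -1, 0.3, 0, -1, 0, 0, 0.4, 0, -1, 0, 0, 0.2, 0],
)

```text
time_s: 10.95
position: [0.5215, -0.2027, 0.0758]
tool_rot: [-0.001, 0.121, 0.993, 0.0]
wrist_force: [-0.7, -0.0, -0.6]
width: 0.0919
finger_force: 0.0
```

arm_command(
  motion=[-1, 0, 0, 0.1, 0, -1, 0, 0, 0, 0, -1, 0, 0, 0, 0],
)

```text
time_s: 11.2
position: [0.5226, -0.2012, 0.0745]
tool_rot: [0.0, 0.119, 0.993, 0.0]
wrist_force: [0.4, -0.3, -0.2]
width: 0.0919
finger_force: 0.0
```

Run:
```python
from h import *
go(.5194,-.2015,.0232,-.24)
c=vision.camera("side"); a=cv2.resize(c["frame"][200:300,260:460,::-1],None,fx=4,fy=4)[:290]
c=vision.camera("top"); b=cv2.resize(c["frame"][120:240,190:400,::-1],None,fx=3.8,fy=3.8)[:300]
# top-down at bay 4 and fit of capacitor there
cv2.imwrite("pics/s4.png",np.vstack([a[:,:798],b[:,:798]]))
```

```text
t 11.2 p [ 0.5226 -0.2012  0.0745] yaw -0.238 w 0.0919 F [ 0.4 -0.3 -0.2] q6 -1.92
 units now-axes [ 0.12 -0.04  2.05] after-spin axes [ 0.12 -0.04  2.05] spin 0.02
```

View pics/s4.png

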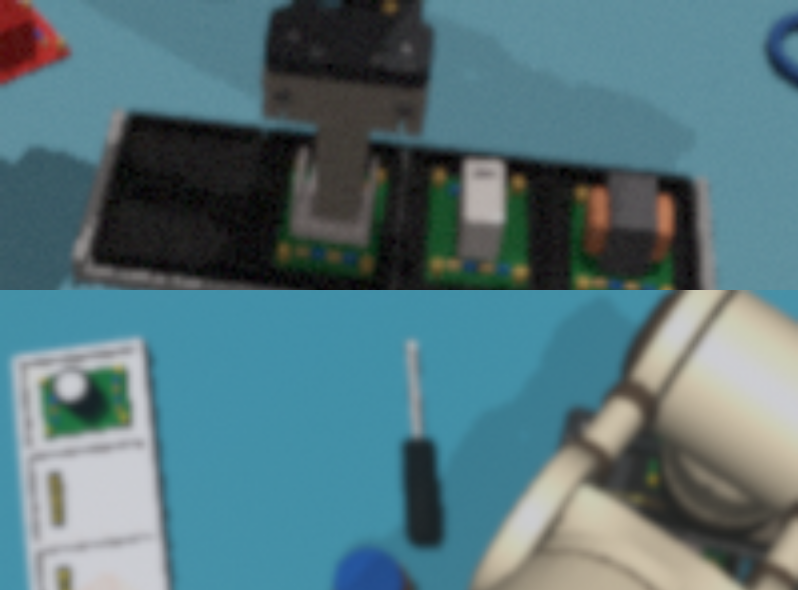

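The capacitor board lies flat and centred in the far bay, at (87,400). The gripper straddles the heatsink at (340,200). I'll go down and grip.

arm_command(
  motion=[-1, 0.12, -0.04, 0.7, 0, -1, 0, 0, 0.7, 0, -1, 0, 0, 0.45, 0, -1, 0, 0, 0.2, 0, 0, 0, 0, 0, 0],
)

```text
time_s: 11.72
position: [0.5189, -0.2017, 0.0224]
tool_rot: [-0.001, 0.119, 0.993, 0.001]
wrist_force: [-0.1, 0.0, 0.8]
width: 0.087
finger_force: 0.0
```

arm_command(
  motion=[1, 0, 0, 0, 0, 1, 0, 0, 0, 0, 1, 0, 0, 0, 0, 1, 0, 0, 0, 0, 1, 0, 0, 0, 0],
)

```text
time_s: 12.13
position: [0.5194, -0.2027, 0.0236]
tool_rot: [0.0, 0.12, 0.993, -0.0]
wrist_force: [-0.5, 0.3, 0.6]
width: 0.0539
finger_force: 0.0
```

arm_command(
  motion=[1, 0, 0, 0, 0, 1, 0, 0, 0, 0, 1, 0, 0, 0, 0, 1, 0, 0, 0, 0, 1, 0, 0, 0, 0],
)

```text
time_s: 12.55
position: [0.5191, -0.2024, 0.0231]
tool_rot: [-0.0, 0.12, 0.993, 0.0]
wrist_force: [-0.8, 1.0, 0.6]
width: 0.0277
finger_force: 24.9
```

```bash
python3 -c "
from h import *
go(.5582,.216,.14,.153)"
```

```text
t 12.55 p [ 0.5191 -0.2024  0.0231] yaw -0.24 w 0.0277 F [-0.8  1.   0.6] q6 -1.92
 units now-axes [ 2.45 16.63 -4.67] after-spin axes [-4.09 16.3  -4.67] spin -4.5
```

arm_command(
  motion=[1, 0, 0, -0.66, 0, 1, 0, 0, -1, -1, 1, 0, 0, -1, -1, 1, 0, 0, -1, -1, 1, 0, 0, -1, -1.0],
)

```text
time_s: 12.97
position: [0.5188, -0.2022, 0.1404]
tool_rot: [-0.0, -0.057, 0.998, 0.0]
wrist_force: [0.8, -0.1, -1.0]
width: 0.0274
finger_force: 24.9
```

arm_command(
  motion=[1, 0, 0, 0, -0.5, 1, -0.15, 0.5, 0, 0, 1, -0.25, 1, 0, 0, 1, -0.25, 1, 0, 0, 1, -0.25, 1, 0, 0],
)

```text
time_s: 13.38
position: [0.527, -0.1103, 0.1381]
tool_rot: [-0.001, -0.075, 0.997, 0.001]
wrist_force: [-0.5, -0.7, -1.7]
width: 0.0275
finger_force: 24.9
```

arm_command(
  motion=[1, -0.25, 1, 0, 0, 1, -0.25, 1, 0, 0, 1, -0.25, 1, 0, 0, 1, -0.25, 1, 0, 0, 1, -0.25, 1, 0, 0],
)

```text
time_s: 13.8
position: [0.5385, 0.0182, 0.138]
tool_rot: [-0.001, -0.076, 0.997, 0.001]
wrist_force: [0.9, -0.1, -0.5]
width: 0.0277
finger_force: 24.9
```

arm_command(
  motion=[1, -0.25, 1, 0, 0, 1, -0.25, 1, 0, 0, 1, -0.25, 1, 0, 0, 1, -0.25, 1, 0, 0, 1, -0.25, 1, 0, 0],
)

```text
time_s: 14.22
position: [0.55, 0.1462, 0.138]
tool_rot: [-0.002, -0.076, 0.997, 0.0]
wrist_force: [0.9, -0.5, -1.9]
width: 0.0278
finger_force: 24.9
```

arm_command(
  motion=[1, -0.25, 1, 0.3, 0, 1, -0.25, 1, 0.7, 0, 1, -0.2, 0.8, 0.8, 0, 1, 0, 0, 0.6, 0, 1, 0, 0, 0.2, 0],
)

```text
time_s: 14.63
position: [0.5544, 0.2173, 0.0701]
tool_rot: [-0.004, -0.077, 0.997, -0.0]
wrist_force: [-0.3, -0.9, -1.9]
width: 0.0277
finger_force: 24.9
```

arm_command(
  motion=[1, 0, 0, 0, 0, 1, 0, 0, 0, 0, 1, 0, 0, 0, 0],
)

```text
time_s: 14.88
position: [0.5589, 0.2156, 0.0756]
tool_rot: [0.001, -0.076, 0.997, 0.0]
wrist_force: [-0.5, 0.3, -1.1]
width: 0.0279
finger_force: 24.9
```

Run:
```python
from h import *
go(.5582,.216,.0222,.153)
```

```text
t 14.88 p [0.5589 0.2156 0.0756] yaw 0.152 w 0.0279 F [-0.5  0.3 -1.1] q6 -1.56
 units now-axes [0.03 0.02 2.14] after-spin axes [0.03 0.02 2.14] spin -0.01
```

arm_command(
  motion=[1, 0.03, 0, 0.7, 0, 1, 0, 0, 0.6, 0, 1, 0, 0, 0.45, 0, 1, 0, 0, 0.2, 0, 1, 0, 0, 0, 0],
)

```text
time_s: 15.3
position: [0.557, 0.2154, 0.025]
tool_rot: [-0.001, -0.076, 0.997, -0.0]
wrist_force: [-0.8, 0.4, -1.1]
width: 0.0273
finger_force: 24.9
```

arm_command(
  motion=[1, 0, 0, 0.08, 0, 1, 0, 0, 0.06, 0, 1, 0, 0, 0, 0, 1, 0, 0, 0, 0],
)

```text
time_s: 15.63
position: [0.558, 0.2159, 0.0229]
tool_rot: [0.0, -0.076, 0.997, 0.0]
wrist_force: [-0.1, -0.6, -1.1]
width: 0.028
finger_force: 24.9
```

Run:
```python
from h import *
go(.5582,.216,.0221,.153)
```

```text
t 15.63 p [0.558  0.2159 0.0229] yaw 0.153 w 0.028 F [-0.1 -0.6 -1.1] q6 -1.56
 units now-axes [-0.01  0.    0.03] after-spin axes [-0.01  0.    0.03] spin 0.0
```

arm_command(
  motion=[1, 0, 0, 0.04, 0, 1, 0, 0, 0, 0, 1, 0, 0, 0, 0],
)

```text
time_s: 15.88
position: [0.5583, 0.216, 0.0221]
tool_rot: [0.001, -0.076, 0.997, 0.0]
wrist_force: [0.3, -1.0, 2.3]
width: 0.0278
finger_force: 24.9
```

Run:
```python
from h import *
go(.5582,.216,.0221,.153)
```

```text
t 15.88 p [0.5583 0.216  0.0221] yaw 0.153 w 0.0278 F [ 0.3 -1.   2.3] q6 -1.56
 units now-axes [0. 0. 0.] after-spin axes [0. 0. 0.] spin 0.0
```

Contact is felt at the expected height, so I'll release and go for the relay.

arm_command(
  motion=[-1, 0, 0, 0, 0, -1, 0, 0, 0, 0, -1, 0, 0, 0, 0, -1, 0, 0, 0, 0, -1, 0, 0, 0, 0],
)

```text
time_s: 16.3
position: [0.5574, 0.2158, 0.0212]
tool_rot: [-0.0, -0.076, 0.997, -0.0]
wrist_force: [0.6, 0.3, -1.1]
width: 0.0592
finger_force: 0.0
```

arm_command(
  motion=[-1, 0, 0, -0.5, 0, -1, 0, 0, -1, 0, -1, 0, 0, -1, 0, -1, 0, 0, -1, 0, -1, 0, 0, -0.5, 0],
)

```text
time_s: 16.72
position: [0.5596, 0.2162, 0.1259]
tool_rot: [0.003, -0.077, 0.997, 0.0]
wrist_force: [1.3, -0.0, -0.3]
width: 0.0916
finger_force: 0.0
```

arm_command(
  motion=[-1, 0, 0, 0, 1, -1, 0, 0, 0, 1, -1, 0, 0, 0, 1, -1, 0, 0, 0, 1, -1, 0, 0, 0, 0.33],
)

```text
time_s: 17.13
position: [0.5574, 0.2158, 0.1215]
tool_rot: [-0.0, 0.114, 0.993, -0.0]
wrist_force: [-0.7, -0.5, -0.5]
width: 0.0918
finger_force: 0.0
```

Run:
```python
from h import *
go(.5867,-.2138,.0225,-.225)
```

```text
t 17.13 p [0.5574 0.2158 0.1215] yaw -0.229 w 0.0918 F [-0.7 -0.5 -0.5] q6 -1.17
 units now-axes [ -5.04 -16.47   3.96] after-spin axes [ -4.98 -16.49   3.96] spin -0.04
```

arm_command(
  motion=[-1, -0.15, -0.48, 0, 0, -1, -0.3, -1, 0, 0, -1, -0.3, -1, 0, 0, -1, -0.3, -1, 0, 0, -1, -0.3, -1, 0, 0],
)

```text
time_s: 17.55
position: [0.5653, 0.0972, 0.1214]
tool_rot: [-0.0, 0.111, 0.994, -0.0]
wrist_force: [0.5, 0.1, -0.1]
width: 0.0917
finger_force: 0.0
```

arm_command(
  motion=[-1, -0.3, -1, 0, 0, -1, -0.3, -1, 0, 0, -1, -0.3, -1, 0, 0, -1, -0.3, -1, 0, 0, -1, -0.3, -1, 0, 0],
)

```text
time_s: 17.97
position: [0.5738, -0.0333, 0.1215]
tool_rot: [-0.0, 0.112, 0.994, -0.0]
wrist_force: [0.4, -0.8, -0.3]
width: 0.0917
finger_force: 0.0
```

arm_command(
  motion=[-1, -0.3, -1, 0, 0, -1, -0.3, -1, 0, 0, -1, -0.3, -1, 0, 0, -1, -0.3, -1, 0.2, 0, -1, -0.3, -1, 0.3, 0],
)

```text
time_s: 18.38
position: [0.583, -0.1638, 0.1097]
tool_rot: [0.001, 0.112, 0.994, -0.0]
wrist_force: [0.7, 0.7, -0.6]
width: 0.0916
finger_force: 0.0
```

arm_command(
  motion=[-1, -0.3, -1, 0.4, 0, -1, -0.3, -1, 0.4, 0, -1, 0, 0, 0.4, 0, -1, 0, 0, 0.2, 0, -1, 0, 0, 0, 0],
)

```text
time_s: 18.8
position: [0.5849, -0.2127, 0.0721]
tool_rot: [-0.002, 0.112, 0.994, 0.001]
wrist_force: [-0.0, 0.1, -0.7]
width: 0.0921
finger_force: 0.0
```

arm_command(
  motion=[-1, 0, 0, 0, 0, -1, 0, 0, 0, 0, -1, 0, 0, 0, 0],
)

```text
time_s: 19.05
position: [0.5869, -0.2128, 0.0747]
tool_rot: [0.001, 0.111, 0.994, -0.0]
wrist_force: [0.2, -0.7, 0.2]
width: 0.0914
finger_force: 0.0
```

Run:
```python
from h import *
go(.5867,-.2138,.0225,-.225)
c=vision.camera("side"); a=cv2.resize(c["frame"][200:300,260:460,::-1],None,fx=4,fy=4)[:290]
c=vision.camera("top"); b=cv2.resize(c["frame"][120:240,190:400,::-1],None,fx=3.8,fy=3.8)[:300]
cv2.imwrite("pics/s5.png",np.vstack([a[:,:798],b[:,:798]]))
```

```text
t 19.05 p [ 0.5869 -0.2128  0.0747] yaw -0.223 w 0.0914 F [ 0.2 -0.7  0.2] q6 -1.89
 units now-axes [ 0.   -0.04  2.09] after-spin axes [ 0.   -0.04  2.09] spin 0.02
```

View pics/s5.png

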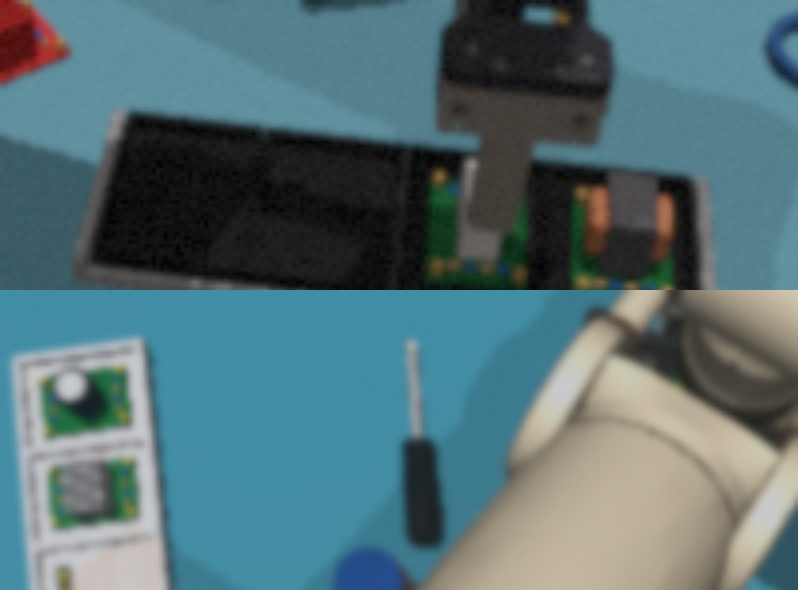

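The heatsink lies flat in the second-farthest bay at (93,492), and the capacitor is still in place. The near finger looks a little to the right of the relay at (480,210), so I'll check that by projection before going down.

Run:
```python
from h import *
c=vision.camera("side"); p=telemetry.state()["position"]; w=-.223
y=np.array([-np.sin(w),np.cos(w),0])
P=[p-.055*y,[.5867,-.2138,.045],[.5867,-.2138,.013]]
print(((proj(c,P)-[260,200])*4).round(0))
```

```text
[[487. 233.]
 [482. 187.]
 [475. 233.]]
```

The projection puts the fingertip at (487,233) and the relay top at (482,187), and both match the picture, so the grasp is centred.

arm_command(
  motion=[-1, 0, -0.04, 0.7, 0, -1, 0, 0, 0.7, 0, -1, 0, 0, 0.47, 0, -1, 0, 0, 0.2, 0, 0, 0, 0, 0, 0],
)

```text
time_s: 19.62
position: [0.5859, -0.2141, 0.022]
tool_rot: [-0.001, 0.112, 0.994, 0.0]
wrist_force: [0.1, -0.3, -0.1]
width: 0.0873
finger_force: 0.0
```

arm_command(
  motion=[1, 0, 0, 0, 0, 1, 0, 0, 0, 0, 1, 0, 0, 0, 0, 1, 0, 0, 0, 0, 1, 0, 0, 0, 0],
)

```text
time_s: 20.03
position: [0.5862, -0.2144, 0.0222]
tool_rot: [0.0, 0.112, 0.994, -0.0]
wrist_force: [-0.2, -0.4, -0.0]
width: 0.0539
finger_force: 0.0
```

arm_command(
  motion=[1, 0, 0, 0, 0, 1, 0, 0, 0, 0, 1, 0, 0, 0, 0, 1, 0, 0, 0, 0, 1, 0, 0, 0, 0],
)

```text
time_s: 20.45
position: [0.5862, -0.2144, 0.0221]
tool_rot: [0.0, 0.112, 0.994, -0.0]
wrist_force: [0.1, 0.0, 0.5]
width: 0.0379
finger_force: 25.0
```

```bash
python3 -c "
from h import *
go(.4891,.2053,.14,.153)"
```

```text
t 20.45 p [ 0.5862 -0.2144  0.0221] yaw -0.225 w 0.0379 F [0.1 0.  0.5] q6 -1.89
 units now-axes [ 7.53 15.5  -4.72] after-spin axes [ 1.28 17.18 -4.72] spin -4.33
```

arm_command(
  motion=[1, 0, 0, -0.72, 0, 1, 0, 0, -1, -1, 1, 0, 0, -1, -1, 1, 0, 0, -1, -1, 1, 0, 0, -1, -1.0],
)

```text
time_s: 20.87
position: [0.5859, -0.2142, 0.141]
tool_rot: [-0.0, -0.064, 0.998, 0.0]
wrist_force: [0.2, 0.8, -0.2]
width: 0.0375
finger_force: 25.0
```

arm_command(
  motion=[1, 0, 0, 0, -0.33, 1, 0.07, 0.5, 0, 0, 1, 0.07, 1, 0, 0, 1, 0.07, 1, 0, 0, 1, 0.07, 1, 0, 0],
)

```text
time_s: 21.28
position: [0.5641, -0.1269, 0.1384]
tool_rot: [-0.001, -0.076, 0.997, 0.001]
wrist_force: [1.1, 0.4, -0.9]
width: 0.0377
finger_force: 25.0
```

arm_command(
  motion=[1, 0.07, 1, 0, 0, 1, 0.07, 1, 0, 0, 1, 0.07, 1, 0, 0, 1, 0.07, 1, 0, 0, 1, 0.07, 1, 0, 0],
)

```text
time_s: 21.7
position: [0.5361, -0.0046, 0.1385]
tool_rot: [-0.001, -0.076, 0.997, 0.001]
wrist_force: [0.9, -0.1, -1.6]
width: 0.0377
finger_force: 25.0
```

arm_command(
  motion=[1, 0.07, 1, 0, 0, 1, 0.07, 1, 0, 0, 1, 0.07, 1, 0, 0, 1, 0.07, 1, 0, 0, 1, 0.07, 1, 0, 0],
)

```text
time_s: 22.12
position: [0.5082, 0.1172, 0.1385]
tool_rot: [-0.002, -0.076, 0.997, 0.0]
wrist_force: [0.1, 0.1, -1.0]
width: 0.0381
finger_force: 25.0
```

arm_command(
  motion=[1, 0.07, 1, 0, 0, 1, 0.07, 1, 0.4, 0, 1, 0.07, 1, 0.7, 0, 1, 0.07, 0.68, 0.7, 0, 1, 0, 0, 0.6, 0],
)

```text
time_s: 22.53
position: [0.4861, 0.2083, 0.0776]
tool_rot: [-0.002, -0.078, 0.997, 0.0]
wrist_force: [-0.6, 0.1, -1.1]
width: 0.0376
finger_force: 25.0
```

arm_command(
  motion=[1, 0, 0, 0.2, 0, 1, 0, 0, 0, 0, 1, 0, 0, 0, 0, 1, 0, 0, 0, 0],
)

```text
time_s: 22.87
position: [0.4901, 0.205, 0.0759]
tool_rot: [0.001, -0.076, 0.997, 0.0]
wrist_force: [1.3, 0.5, -0.5]
width: 0.0379
finger_force: 25.0
```

Run:
```python
from h import *
go(.4891,.2053,.0211,.153)
```

```text
t 22.87 p [0.4901 0.205  0.0759] yaw 0.152 w 0.0379 F [ 1.3  0.5 -0.5] q6 -1.55
 units now-axes [0.04 0.02 2.19] after-spin axes [0.04 0.02 2.19] spin -0.01
```

arm_command(
  motion=[1, 0.03, 0, 0.7, 0, 1, 0, 0, 0.65, 0, 1, 0, 0, 0.45, 0, 1, 0, 0, 0.2, 0, 1, 0, 0, 0.08, 0],
)

```text
time_s: 23.28
position: [0.4886, 0.2049, 0.0227]
tool_rot: [-0.0, -0.076, 0.997, -0.0]
wrist_force: [0.7, -1.1, -1.6]
width: 0.0377
finger_force: 25.0
```

arm_command(
  motion=[1, 0, 0, 0.05, 0, 1, 0, 0, 0, 0, 1, 0, 0, 0, 0, 1, 0, 0, 0, 0],
)

```text
time_s: 23.62
position: [0.4894, 0.2053, 0.0226]
tool_rot: [0.001, -0.076, 0.997, 0.0]
wrist_force: [0.4, -0.0, -0.9]
width: 0.0379
finger_force: 25.0
```

Run:
```python
from h import *
go(.4891,.2053,.0211,.153)
```

```text
t 23.62 p [0.4894 0.2053 0.0226] yaw 0.153 w 0.0379 F [ 0.4 -0.  -0.9] q6 -1.55
 units now-axes [0.01 0.   0.06] after-spin axes [0.01 0.   0.06] spin 0.0
```

arm_command(
  motion=[1, 0, 0, 0.05, 0, 1, 0, 0, 0, 0, 1, 0, 0, 0.02, 0, 1, 0, 0, 0, 0],
)

```text
time_s: 23.95
position: [0.4895, 0.2053, 0.0211]
tool_rot: [0.001, -0.077, 0.997, 0.0]
wrist_force: [-1.5, -0.2, 5.6]
width: 0.0378
finger_force: 25.0
```

Run:
```python
from h import *
go(.4891,.2053,.0211,.153)
```

```text
t 23.95 p [0.4895 0.2053 0.0211] yaw 0.153 w 0.0378 F [-1.5 -0.2  5.6] q6 -1.55
 units now-axes [ 0.02  0.   -0.  ] after-spin axes [ 0.02  0.   -0.  ] spin 0.0
```

arm_command(
  motion=[-1, 0, 0, 0, 0, -1, 0, 0, 0, 0, -1, 0, 0, -0.1, 0, -1, 0, 0, 0, 0, -1, 0, 0, 0, 0],
)

```text
time_s: 24.37
position: [0.4889, 0.2052, 0.0227]
tool_rot: [0.0, -0.076, 0.997, 0.0]
wrist_force: [-0.2, 1.1, -0.1]
width: 0.0691
finger_force: 0.0
```

arm_command(
  motion=[-1, 0, 0, -0.5, 0, -1, 0, 0, -1, 0, -1, 0, 0, -1, 0, -1, 0, 0, -1, 0, -1, 0, 0, -0.5, 0],
)

```text
time_s: 24.78
position: [0.4906, 0.2055, 0.1269]
tool_rot: [0.003, -0.077, 0.997, 0.0]
wrist_force: [0.3, -0.3, -0.2]
width: 0.0919
finger_force: 0.0
```

arm_command(
  motion=[-1, 0, 0, 0, 1, -1, 0, 0, 0, 1, -1, 0, 0, 0, 1, -1, 0, 0, 0, 1, -1, 0, 0, 0, 0.45],
)

```text
time_s: 25.2
position: [0.4889, 0.2052, 0.1236]
tool_rot: [0.0, 0.119, 0.993, 0.0]
wrist_force: [0.7, -0.6, 0.0]
width: 0.0922
finger_force: 0.0
```

Run:
```python
from h import *
go(.6511,-.2333,.0228,-.24)
```

```text
t 25.2 p [0.4889 0.2052 0.1236] yaw -0.239 w 0.0922 F [ 0.7 -0.6  0. ] q6 -1.16
 units now-axes [-10.46 -15.5    4.03] after-spin axes [-10.47 -15.5    4.03] spin 0.01
```

arm_command(
  motion=[-1, -0.34, -0.5, 0, 0, -1, -0.675, -1, 0, 0, -1, -0.675, -1, 0, 0, -1, -0.675, -1, 0, 0, -1, -0.675, -1, 0, 0],
)

```text
time_s: 25.62
position: [0.5369, 0.0768, 0.1237]
tool_rot: [0.0, 0.117, 0.993, 0.0]
wrist_force: [0.1, 0.1, 0.0]
width: 0.0919
finger_force: 0.0
```

arm_command(
  motion=[-1, -0.675, -1, 0, 0, -1, -0.675, -1, 0, 0, -1, -0.675, -1, 0, 0, -1, -0.675, -1, 0, 0, -1, -0.675, -1, 0, 0],
)

```text
time_s: 26.03
position: [0.5898, -0.0647, 0.1236]
tool_rot: [0.0, 0.117, 0.993, -0.0]
wrist_force: [0.5, 0.1, 0.2]
width: 0.0918
finger_force: 0.0
```

arm_command(
  motion=[-1, -0.675, -1, 0, 0, -1, -0.675, -1, 0, 0, -1, -0.675, -1, 0, 0, -1, -0.675, -1, 0.2, 0, -1, -0.675, -1, 0.3, 0],
)

```text
time_s: 26.45
position: [0.6434, -0.2062, 0.112]
tool_rot: [0.001, 0.117, 0.993, -0.0]
wrist_force: [0.5, -0.1, 0.0]
width: 0.0916
finger_force: 0.0
```

arm_command(
  motion=[-1, -0.675, -1, 0.4, 0, -1, 0, 0, 0.4, 0, -1, 0, 0, 0.4, 0, -1, 0, 0, 0.2, 0, -1, 0, 0, 0, 0],
)

```text
time_s: 26.87
position: [0.6516, -0.2307, 0.0734]
tool_rot: [-0.002, 0.117, 0.993, 0.001]
wrist_force: [1.1, 0.4, 0.4]
width: 0.0919
finger_force: 0.0
```

arm_command(
  motion=[-1, 0, 0, 0, 0, -1, 0, 0, 0, 0, -1, 0, 0, 0, 0],
)

```text
time_s: 27.12
position: [0.6534, -0.2321, 0.0762]
tool_rot: [0.001, 0.117, 0.993, -0.0]
wrist_force: [-0.2, 0.3, 0.2]
width: 0.0918
finger_force: 0.0
```

Run:
```python
from h import *
go(.6511,-.2333,.0228,-.24)
c=vision.camera("side"); a=cv2.resize(c["frame"][200:300,260:460,::-1],None,fx=4,fy=4)[:290]
p=telemetry.state()["position"]; y=np.array([np.sin(.24),np.cos(.24),0])
print(((proj(c,[p-.055*y,[.6511,-.2333,.05]])-[260,200])*4).round())
c=vision.camera("top"); b=cv2.resize(c["frame"][120:240,190:400,::-1],None,fx=3.8,fy=3.8)[30:330]
cv2.imwrite("pics/s6.png",np.vstack([a[:,:798],b[:,:798]]))
```

```text
t 27.12 p [ 0.6534 -0.2321  0.0762] yaw -0.234 w 0.0918 F [-0.2  0.3  0.2] q6 -1.85
 units now-axes [ 0.08 -0.07  2.14] after-spin axes [ 0.08 -0.07  2.14] spin 0.06
[[649. 255.]
 [630. 203.]]
```

View pics/s6.png

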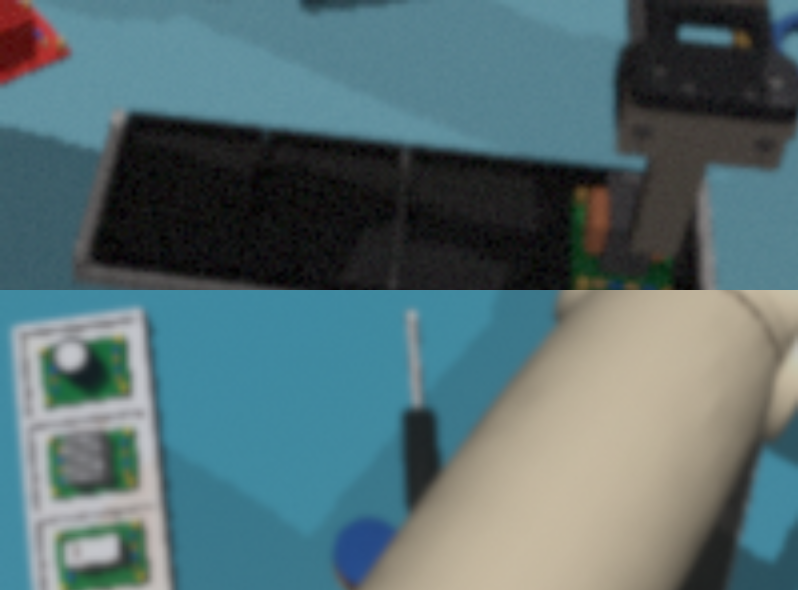

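The relay is in its bay at (95,550). The fingertip shows at about (655,253), as the projection predicts, so the gripper straddles the transformer. I'll go down and grip harder, since this module is heavier.

arm_command(
  motion=[-1, 0.08, -0.07, 0.7, 0, -1, 0, 0, 0.7, 0, -1, 0, 0, 0.5, 0, -1, 0, 0, 0.2, 0, 0, 0, 0, 0, 0],
  grip_force=35,
)

```text
time_s: 27.63
position: [0.6502, -0.2334, 0.0223]
tool_rot: [-0.001, 0.117, 0.993, 0.0]
wrist_force: [-0.3, -0.1, -0.4]
width: 0.0871
finger_force: 0.0
```

arm_command(
  motion=[1, 0, 0, 0, 0, 1, 0, 0, 0, 0, 1, 0, 0, 0, 0, 1, 0, 0, 0, 0, 1, 0, 0, 0, 0],
)

```text
time_s: 28.05
position: [0.6507, -0.234, 0.0228]
tool_rot: [0.0, 0.117, 0.993, -0.0]
wrist_force: [0.1, -0.3, 0.8]
width: 0.0538
finger_force: 0.0
```

arm_command(
  motion=[1, 0, 0, 0, 0, 1, 0, 0, 0, 0, 1, 0, 0, 0, 0, 1, 0, 0, 0, 0, 1, 0, 0, 0, 0],
)

```text
time_s: 28.47
position: [0.6506, -0.2336, 0.0226]
tool_rot: [0.0, 0.117, 0.993, 0.0]
wrist_force: [-0.4, 1.1, -0.2]
width: 0.0341
finger_force: 35.0
```

```bash
python3 -c "
from h import *
go(.4199,.1946,.14,.153)"
```

```text
t 28.47 p [ 0.6506 -0.2336  0.0226] yaw -0.235 w 0.0341 F [-0.4  1.1 -0.2] q6 -1.85
 units now-axes [12.97 14.51 -4.69] after-spin axes [ 6.51 18.34 -4.69] spin -4.45
```

arm_command(
  motion=[1, 0, 0, -0.7, 0, 1, 0, 0, -1, -1, 1, 0, 0, -1, -1, 1, 0, 0, -1, -1, 1, 0, 0, -1, -1.0],
)

```text
time_s: 28.88
position: [0.65, -0.2337, 0.1405]
tool_rot: [-0.001, -0.059, 0.998, 0.0]
wrist_force: [1.0, -0.1, -2.2]
width: 0.0337
finger_force: 35.0
```

arm_command(
  motion=[1, 0, 0, 0, -0.45, 1, 0.34, 0.5, 0, 0, 1, 0.34, 1, 0, 0, 1, 0.34, 1, 0, 0, 1, 0.34, 1, 0, 0],
)

```text
time_s: 29.3
position: [0.6024, -0.1518, 0.1393]
tool_rot: [-0.001, -0.076, 0.997, 0.0]
wrist_force: [0.2, -0.3, -2.0]
width: 0.0336
finger_force: 35.0
```

arm_command(
  motion=[1, 0.34, 1, 0, 0, 1, 0.34, 1, 0, 0, 1, 0.34, 1, 0, 0, 1, 0.34, 1, 0, 0, 1, 0.34, 1, 0, 0],
)

```text
time_s: 29.72
position: [0.5413, -0.0345, 0.1396]
tool_rot: [-0.0, -0.076, 0.997, 0.0]
wrist_force: [0.4, -0.0, -2.2]
width: 0.0337
finger_force: 35.0
```

arm_command(
  motion=[1, 0.34, 1, 0, 0, 1, 0.34, 1, 0, 0, 1, 0.34, 1, 0, 0, 1, 0.34, 1, 0, 0, 1, 0.34, 1, 0, 0],
)

```text
time_s: 30.13
position: [0.4803, 0.0824, 0.1397]
tool_rot: [-0.0, -0.076, 0.997, -0.0]
wrist_force: [0.2, 0.2, -2.8]
width: 0.0342
finger_force: 35.0
```

arm_command(
  motion=[1, 0.34, 1, 0, 0, 1, 0.34, 1, 0, 0, 1, 0.34, 1, 0.4, 0, 1, 0.34, 1, 0.7, 0, 1, 0.34, 0.84, 0.7, 0],
)

```text
time_s: 30.55
position: [0.4206, 0.196, 0.095]
tool_rot: [0.001, -0.077, 0.997, 0.0]
wrist_force: [0.6, 0.4, -3.3]
width: 0.034
finger_force: 35.0
```

arm_command(
  motion=[1, 0, 0, 0.6, 0, 1, 0, 0, 0.2, 0, 1, 0, 0, 0, 0, 1, 0, 0, 0, 0, 1, 0, 0, 0, 0],
)

```text
time_s: 30.97
position: [0.4223, 0.1942, 0.0762]
tool_rot: [0.001, -0.076, 0.997, 0.0]
wrist_force: [0.4, -0.6, -2.1]
width: 0.0334
finger_force: 35.0
```

Run:
```python
from h import *
go(.4199,.1946,.0216,.153)
```

```text
t 30.97 p [0.4223 0.1942 0.0762] yaw 0.152 w 0.0334 F [ 0.4 -0.6 -2.1] q6 -1.55
 units now-axes [0.1  0.03 2.18] after-spin axes [0.1  0.03 2.18] spin -0.01
```

arm_command(
  motion=[1, 0.07, 0.03, 0.7, 0, 1, 0, 0, 0.65, 0, 1, 0, 0, 0.45, 0, 1, 0, 0, 0.2, 0, 1, 0, 0, 0.08, 0],
)

```text
time_s: 31.38
position: [0.4195, 0.1947, 0.0231]
tool_rot: [-0.0, -0.076, 0.997, -0.0]
wrist_force: [-0.2, -0.2, -3.4]
width: 0.0338
finger_force: 35.0
```

arm_command(
  motion=[1, 0, 0, 0.04, 0, 1, 0, 0, 0, 0, 1, 0, 0, 0, 0, 1, 0, 0, 0, 0],
)

```text
time_s: 31.72
position: [0.4199, 0.1952, 0.0229]
tool_rot: [0.001, -0.076, 0.997, 0.0]
wrist_force: [-0.4, 0.7, -2.4]
width: 0.0342
finger_force: 35.0
```

Run:
```python
from h import *
go(.4199,.1946,.0216,.153)
```

```text
t 31.72 p [0.4199 0.1952 0.0229] yaw 0.153 w 0.0342 F [-0.4  0.7 -2.4] q6 -1.55
 units now-axes [ 0.   -0.02  0.05] after-spin axes [ 0.   -0.02  0.05] spin 0.0
```

arm_command(
  motion=[1, 0, 0, 0.04, 0, 1, 0, 0, 0, 0, 1, 0, 0, 0.02, 0, 1, 0, 0, 0, 0],
)

```text
time_s: 32.05
position: [0.4198, 0.1952, 0.0215]
tool_rot: [0.0, -0.077, 0.997, 0.0]
wrist_force: [-2.2, -0.6, 5.4]
width: 0.0342
finger_force: 35.0
```

Run:
```python
from h import *
go(.4199,.1946,.0216,.153)
```

```text
t 32.05 p [0.4198 0.1952 0.0215] yaw 0.153 w 0.0342 F [-2.2 -0.6  5.4] q6 -1.55
 units now-axes [ 0.   -0.03 -0.  ] after-spin axes [ 0.   -0.03 -0.  ] spin 0.0
```

The module is touching the bay floor. I'll release it, rise, and move away toward -y so the top camera can see the rack.

arm_command(
  motion=[-1, 0, 0, 0, 0, -1, 0, 0, 0, 0, -1, 0, 0, -0.1, 0, -1, 0, 0, 0, 0, -1, 0, 0, 0, 0],
)

```text
time_s: 32.47
position: [0.4193, 0.1951, 0.0233]
tool_rot: [0.0, -0.076, 0.997, 0.0]
wrist_force: [0.3, 0.0, -0.2]
width: 0.0651
finger_force: 0.0
```

arm_command(
  motion=[-1, 0, 0, -0.5, 0, -1, 0, 0, -1, 0, -1, 0, 0, -1, 0, -1, 0, 0, -1, 0, -1, 0, 0, -1, 0],
)

```text
time_s: 32.88
position: [0.4189, 0.195, 0.1366]
tool_rot: [-0.0, -0.076, 0.997, -0.0]
wrist_force: [1.2, 0.8, -0.7]
width: 0.0917
finger_force: 0.0
```

arm_command(
  motion=[-1, 0, -0.6, 0, 0, -1, 0, -1, 0, 0, -1, 0, -1, 0, 0, -1, 0, -1, 0, 0, -1, 0, -1, 0, 0],
)

```text
time_s: 33.3
position: [0.4367, 0.0804, 0.1356]
tool_rot: [0.0, -0.077, 0.997, -0.0]
wrist_force: [0.0, 0.2, -0.5]
width: 0.0922
finger_force: 0.0
```

arm_command(
  motion=[-1, 0, -1, 0, 0, -1, 0, -1, 0, 0, -1, 0, -0.5, 0, 0, -1, 0, 0, 0, 0, -1, 0, 0, 0, 0],
)

```text
time_s: 33.72
position: [0.4461, 0.0196, 0.1355]
tool_rot: [-0.0, -0.076, 0.997, 0.0]
wrist_force: [-0.4, 0.5, -0.9]
width: 0.0918
finger_force: 0.0
```

Run:
```python
from h import *
s=telemetry.state(); print(s["time_s"],s["position"],s["width"],s["wrist_force"])
c=vision.camera("side"); a=cv2.resize(c["frame"][105:180,250:400,::-1],(780,290))
c=vision.camera("top"); b=cv2.resize(c["frame"][125:250,180:400,::-1],None,fx=2.4,fy=2.4); b=np.pad(b,((0,0),(0,780-b.shape[1]),(0,0)))
cv2.imwrite("pics/end.png",np.vstack([a,b]))
```

```text
33.7167 [0.4461276  0.01960444 0.13548928] 0.09176780437950317 [-0.4358365   0.45190686 -0.85118413]
```

View pics/end.png

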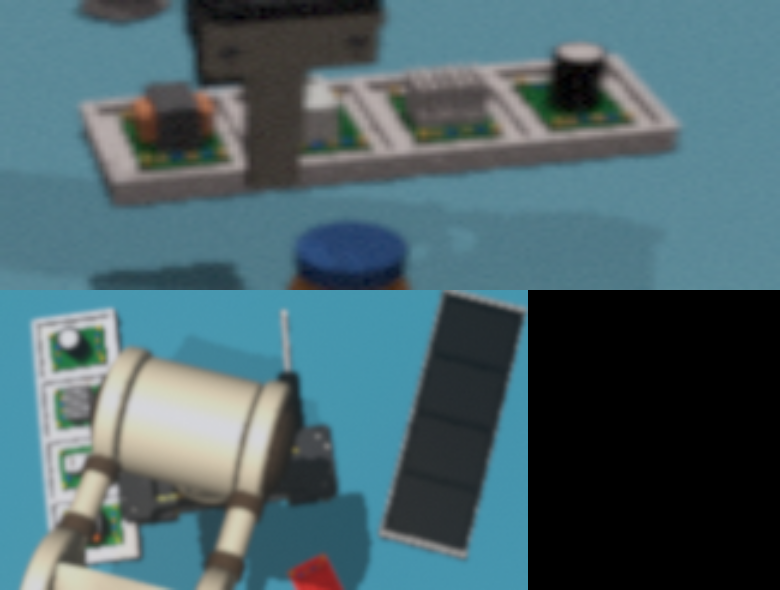

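The final view shows transformer, relay, heatsink and capacitor from near to far, at x of about 175, 330, 445 and 575 in the side crop. All four lie flat in their bays, the parts rack is empty, and the gripper is open and clear.

```bash
python3 -c "
from workcell import env
print(env.job_done())"
```

```text
the job is handed in; nothing more can be done
None
```

All four modules are flat in the test rack in reverse order (transformer nearest, then relay, heatsink and capacitor farthest), released with the gripper clear, and the job was handed in at about 34 s.

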